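# Stand the colour chart on its kickstand behind the sample dish

## Task

The colour chart lies face down on the bench: swing the folded kickstand leg on its back out to its stop, then stand the chart up on the leg on the grey mat behind the glass dish, its lower edge along the middle of the white line and its colours facing the dish, and let go. Do not shift the dish or disturb the other things on the bench.

Things in the scene. Friction and masses are not known exactly. Their poses are not given: they have to be found in the camera images.
- chart: White square panel 120 x 120 x 10 mm, about 0.4 kg, lying face down, grey back upward, handle end towards the robot. Origin: middle of the coloured face. x points to its lower edge (60 mm away), y along the edges, z out of the back (back surface z = 10 mm). Standing on the open leg it leans back 20 degrees: from lying, the top must be raised and turned over by 110 degrees about y, past upright.
- chart_handle (a point): Middle of the black carrying handle at the chart's top: a round bar, 12 mm thick, 92 mm long along chart y, at chart x = -78 (18 mm beyond the top edge), z = 18 mm; posts at y = +-42 mm, free between. It can turn between the fingers as the chart tips up about its lower edge. With the chart standing, the bar is 127 mm above and 55 mm behind the line on which the lower edge rests.
- chart_edge (a point): Middle of the lower edge on the back side (chart x = 60, z = 10 mm): the edge on which the chart stands.
- leg_hinge (a point): Middle of the leg's hinge axis on the back (chart x = -20, z = 19 mm); the axis runs along the chart's y.
- leg_foot (a point): Middle of the orange foot bar at the free end of the leg: 10 mm thick, 72 mm long along chart y, 82 mm from the hinge axis. Folded, it lies 2 mm beyond the panel's lower edge, its centre 9 mm above the panel's back (19 mm above the bench). Two 6 mm wires at y = +-28 mm join it to the hinge; free between them.
- leg (a joint): Opening angle of the leg: 0 folded flat on the back, 0.96 rad fully open at its stop. Opening swings the foot bar up off the back and towards the handle. A light friction (0.03 N m) keeps it where it is left; the weight of the standing chart presses it against the stop. A foot bar pinched hard turns stiffly between the fingers and can drag the chart along: best turn the gripper with the leg.
- mat: Grey mat fixed to the bench, 220 x 170 mm, 3 mm thick (top at z = 3 mm). Origin: middle of its underside; x points away from the viewer's side, y to the left. The glass dish stands on its front half (x = -62 mm), in a white ring.
- mat_line (a point): Middle of the white line on the mat (at mat x = 15 mm, 130 mm long along the mat's y, with a short tick going back at each end): the chart's lower edge belongs here, and its leg's foot 83 mm further back (mat x = 98 mm, still on the mat).
- petri_dish: Round glass dish, 64 mm wide, 14 mm high, loose on the front half of the mat; origin under its middle.
- gel_flask: Small conical flask, pink content, 51 mm wide, 76 mm high, loose; bystander. Origin under its middle.
- tape_roll: Roll of cream tape, 104 mm wide, 24 mm high, loose; bystander. Origin under its middle.
- marker_black: White marker with a black cap, 130 mm long, 16 mm thick, lying; bystander. Origin under its middle.
- phone: Black phone, 150 x 72 x 9 mm, lying; bystander. Origin under its middle.
- drop_bottle_3: Brown dropper bottle with a red teat, 42 mm wide, 116 mm high, loose; bystander. Origin under its middle.

How it is judged:
By the outcome, as a careful person would: the job done as asked, in the order asked, and still so for the second after the job is handed in, with the robot touching nothing.
It also fails if it takes over 58 s, if anything falls off the work surface, if the arm or the gripper's body presses on something with over 40 N, if the wrist force passes 120 N, or if a joint passes its speed limit or range.

## Robot

A 7-joint arm with a two-finger parallel gripper is mounted at the origin on a cart in front of the work surface, level with it; the furniture and walls round the work are solid. World frame = base frame: x ahead of the robot, y to its left, z up, the work surface at z = 0. Lengths are in mm, angles in degrees, forces in N, time in s.
With the tool pointing down it reaches from about 400 to 850 mm from the base axis. Payload 4.4 kg.
Tool frame: the origin (TCP) lies between the finger pads; the fingertips stand 8 mm ahead of it and the grasp point (between the pads) lies 11 mm behind it (finger_overhang is the distance from the TCP to the fingertips, in mm); z points along the fingers, y is the direction in which the jaws open and shut (so a half turn about z gives the same grasp; the last joint's range is limited). The gripper opens to 94 mm and grips with 3 to 60 N. Pads are 16 mm wide; open, the fingers measure 119 mm over their backs; the gripper's body (75 mm by 177 mm) begins 78 mm behind the grasp point.
Start: joints at [65.042, 36.005, 2.206, 86.941, -1.547, 57.084, -1.146], TCP at [234.958, -606.064, 213.478] pointing down, gripper open.
Joint ranges: [-175.42, 175.42], [-21.48, 121.26], [-71.46, 75.88], [10.55, 141.38], [-63.04, 243.04], [13.31, 113.54], [-168.57, 168.57]. Speed limits (degrees/s): [147.25, 147.25, 180, 180, 180, 180, 180].

## Interface

Orientations are given as [roll, pitch, yaw] about the fixed x, y, z axes, in that order (R = Rz(yaw) Ry(pitch) Rx(roll)).
In Python, from station import read_state, capture, camera_params, hand_in, boxes_of, masks_of, tip_of, finger_overhang gives the robot as it stands.
- The arm moves only by the tool jog_arm, never from a script. Its argument "steps" is a list of rows, each an object of numbers: "gripper": the finger opening in mm, from 0 to 94; "tx", "ty", "tz": the shift along the world's x, y, z in units of 25 mm (1.0 is 25 mm); "roll": the turn about the world's z in units of 10 degrees (1.0 is 10 degrees). A call has exactly 10 rows; each row is the pose to reach, as a shift and turn from the pose commanded when the call began; what a row does not reach only later rows make up. A row lasts 1/8 s, in which the tool goes at most 62.5 mm and 10.7 degrees, less where a joint would pass 70% of its speed; a pose out of reach is approached as far as the arm can. A call with a gripper value outside its range is refused whole. The fingers move at their own pace and stop on an object; the grip force is fixed at half the most. Time passes only in rows, so rows that repeat a pose let the fingers close, or fill a call up. It gives the time, the measured TCP pose, the force and the opening at its end, in the units of the state.
- read_state(): the state, without advancing time (a new reading comes with each control period).
- capture(name): name is "scene" or "side" or "wrist"; returns (picture, depth): 480x640x3 uint8, blue, green, red; 480x640 float32, mm along the optical axis (not along the pixel's ray), 0 where there is no reading.
- camera_params(name): a dict with "fx", "fy", "cx", "cy" (pixels), "position" and "rotation" of the camera in the world. Camera axes: x right, y down, z forward; pixel columns grow to the right and rows downward; lengths in mm; the calibration is good to about 2 mm. A picture is of the moment at which its call begins: read the wrist's pose just before it. camera_params takes no time and is no camera call; for the wrist camera it gives the pose at the moment of the call.
- hand_in(): hands the job in, once; it reports no verdict.
Trained networks look in the newest picture that a camera, given by its name, has taken for a name from the list of things; names that differ only in an ending like _2 or _b are one class to them, and where a whole thing is asked for, a point or a joint stands for the part that bears it (a point fixed in the world has none). Each returns a list of dicts, best first, with "score" (0 to 1); they miss things now and then, are a little off and sometimes report something else, mostly with a low value. They report only what shows in the picture. A call takes as long as a camera call.
- boxes_of(camera, label): "at" ([x, y, z] in mm, in the coordinates of the camera as it stood for that picture, good to about 4 mm: the middle of the surface that is visible of it).
- masks_of(camera, label): "mask" (480x640 bool, what is visible of it).
- tip_of(camera, label): "at" ([x, y, z] in mm, in the coordinates of the camera as it stood for that picture, good to about 4 mm: a listed point, or the origin of a listed thing).
The state is a dict: "t": time; "joint_positions": joint angles; "dq": joint speeds; "joint_torque": joint torques, N m; "ee_pos": TCP position; "tcp_rot": TCP orientation; "force": force on the tool from outside, world axes, zero at the start; "moment": the same for the moment, N m; "width": finger opening in mm.
Only numpy, scipy, OpenCV 4.12 (cv2) and the standard library are available. Lean on these libraries where they do the work, as an engineer would, in place of code of your own. Each camera call takes 0.05 s, during which the arm holds its last target. There are 200 camera calls.

## Working session

There is one attempt and no reset: what is moved stays moved. The work goes in short steps, Python scripts to look and compute and a tool call to move; the robot and the scene stay as the last step left them, time stands still between calls to the robot, and variables do not carry over. Pictures are saved under pics/ and viewed, about 8 in all and at most 12, crops included, and the job is handed in when it is done.

Besides the shell and the picture viewer there is one more tool, called after "Call:" as name(argument=value, ...), one argument or row to a line, values as JSON. jog_arm: Moves the arm, as the interface text tells. Its arguments: {"type":"object","properties":{"steps":{"type":"array","items":{"type":"object","properties":{"gripper":{"type":"number"},"tx":{"type":"number"},"ty":{"type":"number"},"tz":{"type":"number"},"roll":{"type":"number"}}}}},"required":["steps"]}

```bash
ls; mkdir -p pics; cat > h.py <<'E'
from station import *
import numpy as np, cv2
def w(cam,p,P=None):
    P=P or camera_params(cam); R=np.array(P["rotation"]); 
    return R@np.array(p)+np.array(P["position"])
def see(cam,name):
    P=camera_params(cam); im,d=capture(cam); cv2.imwrite(f"pics/{name}.png",im); return im,d,P
def cloud(d,P,m):
    v,u=np.nonzero(m&(d>0)); z=d[v,u]
    c=np.stack([(u-P["cx"])/P["fx"]*z,(v-P["cy"])/P["fy"]*z,z],1)
    return c@np.array(P["rotation"]).T+np.array(P["position"])
E
python3 - <<'E'
from h import *
s=read_state(); print({k:np.round(s[k],2) for k in("t","ee_pos","tcp_rot","force","width")}, finger_overhang)
for cam in("scene","side"):
    im,d,P=see(cam,cam+"0")
    print(cam,np.round(P["position"]),np.round(P["rotation"],2).tolist())
    for l in("chart","chart_handle","chart_edge","leg_hinge","leg_foot","mat","mat_line","petri_dish"):
        r=tip_of(cam,l)
        print(l,[(round(x["score"],2),np.round(w(cam,x["at"],P)).tolist()) for x in r[:2]])
    for l in("gel_flask","tape_roll","marker_black","phone","drop_bottle_3"):
        r=tip_of(cam,l)
        print(l,[(round(x["score"],2),np.round(w(cam,x["at"],P)).tolist()) for x in r[:1]])
a=cv2.imread("pics/scene0.png")
E
```

```text
pics
{'t': np.float64(0.0), 'ee_pos': array([ 234.75, -605.48,  212.6 ]), 'tcp_rot': array([-179.9 ,    0.  ,   21.19]), 'force': array([-0.11, -0.79,  0.61]), 'width': np.float64(94.27)} 8.0
scene [  -93. -1151.   961.] [-124.32, 0.97, -30.5]
chart []
chart_handle [(0.51, [-37312.0, -38370.0, -36258.0])]
chart_edge [(0.52, [-17022.0, -18080.0, -15968.0])]
leg_hinge []
leg_foot []
mat [(0.55, [-39846.0, -40904.0, -38792.0])]
mat_line [(0.98, [-41320.0, -42379.0, -40267.0]), (0.71, [-79995.0, -81053.0, -78942.0])]
petri_dish [(0.51, [-31925.0, -32983.0, -30871.0])]
gel_flask [(0.88, [-80275.0, -81334.0, -79222.0])]
tape_roll [(0.77, [-32424.0, -33482.0, -31370.0])]
marker_black [(0.62, [-17110.0, -18168.0, -16057.0])]
phone [(0.83, [-44553.0, -45611.0, -43499.0])]
drop_bottle_3 [(0.64, [-72341.0, -73399.0, -71287.0])]
side [166. 902. 588.] [-119.15, -0.95, -154.8]
chart [(0.64, [-205907.0, -205171.0, -205486.0]), (0.58, [-203769.0, -203034.0, -203348.0])]
chart_handle [(0.59, [-206915.0, -206179.0, -206494.0])]
chart_edge [(0.7, [-204824.0, -204089.0, -204403.0])]
leg_hinge [(0.69, [-204621.0, -203886.0, -204200.0])]
leg_foot [(0.63, [-203187.0, -202452.0, -202766.0])]
mat [(0.93, [-147600.0, -146864.0, -147178.0])]
mat_line [(0.96, [-146661.0, -145926.0, -146240.0])]
petri_dish [(0.55, [-150892.0, -150157.0, -150471.0]), (0.42, [-101188.0, -100453.0, -100767.0])]
gel_flask [(0.78, [-239821.0, -239086.0, -239400.0])]
tape_roll [(0.92, [-101535.0, -100800.0, -101114.0])]
marker_black [(0.76, [-114704.0, -113968.0, -114282.0])]
phone [(0.89, [-262750.0, -262014.0, -262328.0])]
drop_bottle_3 [(0.92, [-160321.0, -159585.0, -159899.0])]
```

Rotation is rpy; fix the helper.

```bash
cat > h.py <<'E'
from station import *
import numpy as np, cv2
from scipy.spatial.transform import Rotation as Ro
def RP(P): return Ro.from_euler("xyz",P["rotation"],degrees=True).as_matrix()
def w(cam,p,P): return RP(P)@np.array(p)+np.array(P["position"])
def see(cam,name):
    P=camera_params(cam); im,d=capture(cam); cv2.imwrite(f"pics/{name}.png",im); return im,d,P
def cloud(d,P,m):
    v,u=np.nonzero(m&(d>0)); z=d[v,u]
    c=np.stack([(u-P["cx"])/P["fx"]*z,(v-P["cy"])/P["fy"]*z,z],1)
    return c@RP(P).T+np.array(P["position"])
def proj(p,P):
    c=RP(P).T@(np.array(p)-np.array(P["position"])); return [P["fx"]*c[0]/c[2]+P["cx"],P["fy"]*c[1]/c[2]+P["cy"]]
E
python3 - <<'E'
from h import *
for cam in("scene","side"):
    im,d,P=see(cam,cam+"0")
    print(cam)
    for l in("chart","chart_handle","chart_edge","leg_hinge","leg_foot","mat","mat_line","petri_dish","gel_flask","tape_roll","marker_black","phone","drop_bottle_3"):
        r=tip_of(cam,l)
        print(l,[(round(x["score"],2),np.round(w(cam,x["at"],P)).tolist()) for x in r[:2]])
E
```

```text
scene
chart []
chart_handle [(0.56, [421.0, -121.0, 23.0])]
chart_edge []
leg_hinge [(0.57, [480.0, 188.0, 6.0])]
leg_foot [(0.45, [376.0, -428.0, 4.0])]
mat [(0.86, [549.0, 189.0, 3.0])]
mat_line [(0.84, [558.0, 187.0, 4.0])]
petri_dish [(0.61, [558.0, 191.0, 3.0]), (0.45, [483.0, 189.0, 7.0])]
gel_flask [(0.79, [688.0, -378.0, 6.0])]
tape_roll [(0.55, [568.0, 445.0, 6.0]), (0.55, [434.0, 409.0, 2.0])]
marker_black [(0.49, [430.0, 411.0, -1.0])]
phone [(0.8, [378.0, -428.0, 4.0]), (0.49, [766.0, 44.0, 4.0])]
drop_bottle_3 [(0.75, [377.0, -429.0, 3.0]), (0.73, [768.0, 45.0, 2.0])]
side
chart [(0.96, [506.0, -140.0, -2.0])]
chart_handle [(0.96, [424.0, -126.0, 18.0])]
chart_edge [(0.89, [563.0, -153.0, 11.0]), (0.2, [422.0, -122.0, 17.0])]
leg_hinge [(0.57, [485.0, -130.0, 18.0])]
leg_foot [(0.55, [560.0, -147.0, 23.0])]
mat [(0.71, [542.0, 191.0, 2.0])]
mat_line [(0.61, [560.0, 188.0, -0.0])]
petri_dish [(0.71, [481.0, 184.0, 3.0])]
gel_flask [(0.59, [683.0, -388.0, -0.0])]
tape_roll [(0.7, [571.0, 448.0, 4.0])]
marker_black [(0.89, [431.0, 410.0, -2.0])]
phone [(0.55, [381.0, -426.0, -7.0])]
drop_bottle_3 []
```

View pics/scene0.png

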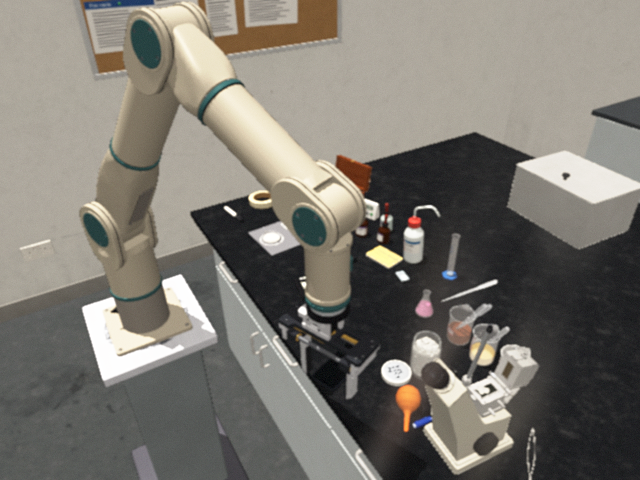

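View pics/side0.png

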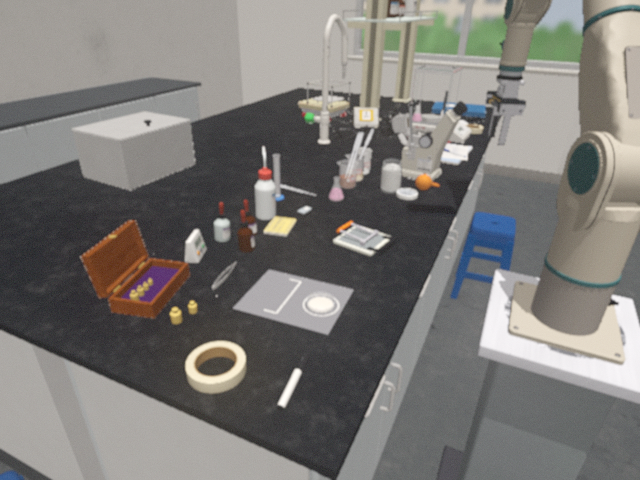

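Call:
jog_arm(
  steps=[
    {"tz": 2.0,"tx": 1,"ty": 1.8,"roll": -0.5,"gripper": 94},
    {"tz": 3,"tx": 3,"ty": 4,"roll": -1,"gripper": 94},
    {"tz": 3,"tx": 5,"ty": 6,"roll": -1.5,"gripper": 94},
    {"tz": 3,"tx": 7,"ty": 8.5,"roll": -2,"gripper": 94},
    {"tz": 3,"tx": 9,"ty": 11,"roll": -2.5,"gripper": 94},
    {"tz": 3,"tx": 10,"ty": 13,"roll": -3,"gripper": 94},
    {"tz": 3,"tx": 10,"ty": 15.5,"roll": -3.3,"gripper": 94},
    {"tz": 3,"tx": 10,"ty": 18.0,"roll": -3.3,"gripper": 94},
    {"tz": 3,"tx": 10,"ty": 18.6,"roll": -3.3,"gripper": 94},
    {"tz": 3,"tx": 10,"ty": 18.6,"roll": -3.3,"gripper": 94},
  ],
)

```text
t: 4.05
ee_pos: [485.8, -135.4, 288.7]
tcp_rot: [-179.9, 0.0, -11.3]
force: [-0.8, -0.2, -0.2]
width: 93.9
```

```bash
cat >> h.py <<'E'
def st():
    s=read_state(); print({k:np.round(s[k],1).tolist() for k in("t","ee_pos","tcp_rot","force","width","joint_positions")})
def pts(cam,labels,name):
    im,d,P=see(cam,name)
    for l in labels:
        print(l,[(round(x["score"],2),np.round(w(cam,x["at"],P),1).tolist()) for x in tip_of(cam,l)[:2]])
    return im,d,P
E
python3 - <<'E'
from h import *
st()
im,d,P=pts("wrist",("chart","chart_handle","chart_edge","leg_hinge","leg_foot"),"w1"); print(P)
np.savez("w1.npz",d=d)
pts("side",("chart","chart_handle","chart_edge","leg_hinge","leg_foot","mat","mat_line","petri_dish"),"s1")
E
```

```text
{'t': 4.0, 'ee_pos': [485.8, -135.4, 288.7], 'tcp_rot': [-179.9, 0.0, -11.3], 'force': [-0.8, -0.2, -0.2], 'width': 93.9, 'joint_positions': [8.0, 19.2, 6.2, 104.0, -2.6, 57.0, -86.1]}
chart [(0.77, [500.8, -140.4, 0.1])]
chart_handle [(0.8, [422.7, -121.7, 17.6])]
chart_edge [(0.81, [560.9, -150.5, 12.2])]
leg_hinge [(0.79, [478.4, -137.4, 19.0])]
leg_foot [(0.98, [565.1, -149.9, 24.3])]
{'fx': 387.15135362871405, 'fy': 387.15135362871405, 'cx': 312.0571570710196, 'cy': 241.4619188398362, 'position': array([ 563.02722756, -152.60256193,  459.00979721]), 'rotation': array([ 1.64107405e+02,  1.31306385e-01, -1.01271250e+02])}
chart [(0.83, [506.7, -140.0, -1.1])]
chart_handle [(0.68, [425.2, -123.9, 17.2])]
chart_edge [(0.58, [558.6, -147.7, 8.9])]
leg_hinge [(0.87, [482.8, -129.1, 19.0])]
leg_foot [(0.76, [561.0, -147.9, 25.0]), (0.28, [765.2, 47.3, -1.2])]
mat [(0.82, [544.3, 188.5, 1.3])]
mat_line [(0.91, [561.0, 189.7, -2.5]), (0.66, [507.1, -137.2, -2.9])]
petri_dish [(0.59, [479.9, 188.2, 2.4])]
```

View pics/w1.png

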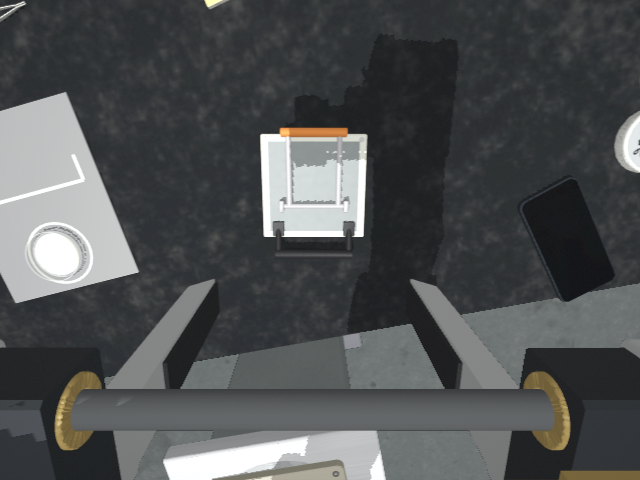

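```bash
cat >> h.py <<'E'
def onz(uv,P,z):
    r=RP(P)@np.array([(uv[0]-P["cx"])/P["fx"],(uv[1]-P["cy"])/P["fy"],1]); o=np.array(P["position"]); return o+r*(z-o[2])/r[2]
def rect(m,P,z,pr=True):
    c=cv2.findContours(m.astype(np.uint8),cv2.RETR_EXTERNAL,cv2.CHAIN_APPROX_NONE)[0]; c=max(c,key=cv2.contourArea)[:,0]
    W=np.array([onz(p,P,z)[:2] for p in c],np.float32); r=cv2.minAreaRect(W); print(np.round(r[0],1),np.round(r[1],1),round(r[2],1)); return r
E
python3 - <<'E'
from h import *
im,d,P=see("wrist","w2")
hsv=cv2.cvtColor(im,cv2.COLOR_BGR2HSV)
rect((hsv[...,0]<20)&(hsv[...,1]>130)&(hsv[...,2]>120)&(np.arange(480)[:,None]<200),P,22)
m=np.zeros((480,640),bool); m[110:238,240:385]=hsv[110:238,240:385,2]>135
rect(m,P,10)
h=np.zeros((480,640),bool); h[249:262,265:365]=hsv[249:262,265:365,2]<60
print(im[254,300],im[265,300]); rect(h,P,20)
# line on mat
L=np.zeros((480,640),bool); L[178:215,0:78]=(hsv[178:215,0:78,2]>215); 
c=cloud(np.full((480,640),1.),P,L)
v,u=np.nonzero(L); W=np.array([onz((a,b),P,3)[:2] for a,b in zip(u,v)],np.float32); f=cv2.fitLine(W,cv2.DIST_HUBER,0,.01,.01).ravel(); print("line",f,np.degrees(np.arctan2(f[1],f[0])),W.min(0),W.max(0))
E
```

```text
[ 562.1 -152.1] [73.9  9.4] 78.2
[ 505.3 -141. ] [120.1 126. ] 78.8
[83 81 81] [60 58 57]
[ 422.8 -132.7] [118.4  15. ] 78.2
line [ 6.4029567e-02 -9.9794799e-01  5.5963354e+02  1.7131897e+02] -86.32886 [554.35205  121.373535] [567.8526  223.01619]
```

Call:
jog_arm(
  steps=[
    {"tx": 1.5,"ty": -0.34,"tz": -2,"gripper": 94},
    {"tx": 3.07,"ty": -0.68,"tz": -4,"gripper": 94},
    {"tx": 3.07,"ty": -0.68,"tz": -6,"gripper": 94},
    {"tx": 3.07,"ty": -0.68,"tz": -8,"gripper": 94},
    {"tx": 3.07,"ty": -0.68,"tz": -9.5,"gripper": 94},
    {"tx": 3.07,"ty": -0.68,"tz": -10.3,"gripper": 94},
    {"tx": 3.07,"ty": -0.68,"tz": -10.7,"gripper": 94},
    {"tx": 3.07,"ty": -0.68,"tz": -10.7,"gripper": 94},
    {"tx": 3.07,"ty": -0.68,"tz": -10.7,"gripper": 60},
    {"tx": 3.07,"ty": -0.68,"tz": -10.7,"gripper": 60},
  ],
)

```text
invalid input
```

```bash
python3 - <<'E'
from h import *
st()
see("wrist","w3")
a=cv2.imread("pics/w3.png"); cv2.imwrite("pics/w3.png",a)
E
```

```text
{'t': 4.8, 'ee_pos': [485.0, -141.1, 288.5], 'tcp_rot': [-180.0, -0.0, -11.8], 'force': [0.4, 0.5, 0.6], 'width': 94.0, 'joint_positions': [8.3, 19.3, 6.4, 103.9, -2.5, 56.9, -86.0]}
```

View pics/w3.png

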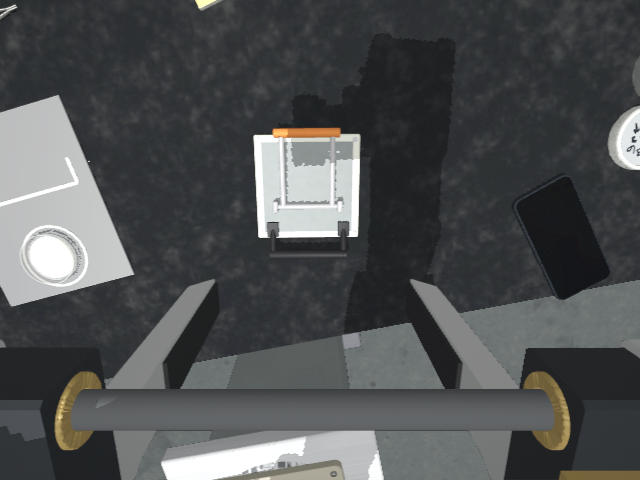

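```bash
python3 - <<'E'
from h import *
im,d,P=see("wrist","w4"); st()
hsv=cv2.cvtColor(im,cv2.COLOR_BGR2HSV)
rect((hsv[...,0]<20)&(hsv[...,1]>130)&(hsv[...,2]>120)&(np.arange(480)[:,None]<200),P,22)
m=np.zeros((480,640),bool); m[110:238,240:385]=hsv[110:238,240:385,2]>135
rect(m,P,10)
L=np.zeros((480,640),bool); L[165:215,0:70]=(hsv[165:215,0:70,2]>215)
v,u=np.nonzero(L); W=np.array([onz((a,b),P,3)[:2] for a,b in zip(u,v)],np.float32); f=cv2.fitLine(W,cv2.DIST_HUBER,0,.01,.01).ravel(); print("line",f,np.degrees(np.arctan2(f[1],f[0])),W.min(0),W.max(0))
for l in ("chart","leg_foot","leg_hinge","chart_handle"): print(l,[np.round(w("wrist",x["at"],P),1) for x in tip_of("wrist",l)[:1]])
E
```

```text
{'t': 5.0, 'ee_pos': [485.0, -141.1, 288.5], 'tcp_rot': [180.0, -0.0, -11.8], 'force': [0.0, 0.2, -0.4], 'width': 94.0, 'joint_positions': [8.3, 19.3, 6.4, 103.9, -2.5, 56.9, -86.0]}
[ 562.2 -152. ] [73.9  9.4] 78.2
[ 505.3 -141. ] [120.1 125.9] 78.7
line [ 6.5375954e-02 -9.9786073e-01  5.5927307e+02  1.7717679e+02] -86.25156 [554.45496 124.67639] [583.3788  222.66135]
chart [array([ 500.8, -140.2,    1.6])]
leg_foot [array([ 563.1, -151. ,   27.7])]
leg_hinge [array([ 477.6, -137. ,   17.4])]
chart_handle [array([ 421. , -122.5,   17.3])]
```

Call:
jog_arm(
  steps=[
    {"tx": 1.5,"ty": -0.2,"tz": -2,"roll": 0,"gripper": 94},
    {"tx": 3.1,"ty": -0.45,"tz": -4,"roll": 0,"gripper": 94},
    {"tx": 3.1,"ty": -0.45,"tz": -6,"roll": 0,"gripper": 94},
    {"tx": 3.1,"ty": -0.45,"tz": -8,"roll": 0,"gripper": 94},
    {"tx": 3.1,"ty": -0.45,"tz": -9.5,"roll": 0,"gripper": 94},
    {"tx": 3.1,"ty": -0.45,"tz": -10.3,"roll": 0,"gripper": 94},
    {"tx": 3.1,"ty": -0.45,"tz": -10.7,"roll": 0,"gripper": 94},
    {"tx": 3.1,"ty": -0.45,"tz": -10.7,"roll": 0,"gripper": 94},
    {"tx": 3.1,"ty": -0.45,"tz": -10.7,"roll": 0,"gripper": 94},
    {"tx": 3.1,"ty": -0.45,"tz": -10.7,"roll": 0,"gripper": 94},
  ],
)

```text
t: 6.4
ee_pos: [563.2, -152.5, 22.0]
tcp_rot: [180.0, -0.1, -11.8]
force: [-0.2, -0.0, 0.7]
width: 93.8
```

```bash
python3 - <<'E'
from h import *
st()
see("wrist","w5")
E
```

```text
{'t': 6.4, 'ee_pos': [563.2, -152.5, 22.0], 'tcp_rot': [180.0, -0.1, -11.8], 'force': [-0.2, -0.0, 0.7], 'width': 93.8, 'joint_positions': [10.1, 45.9, 3.6, 105.9, -5.5, 28.2, -84.4]}
```

View pics/w5.png

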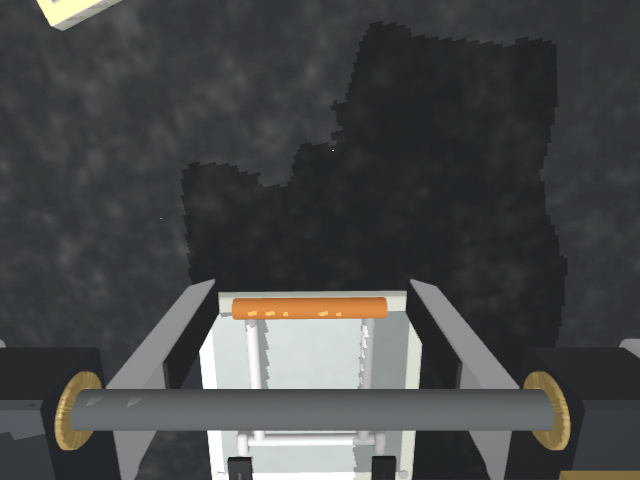

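Call:
jog_arm(
  steps=[
    {"gripper": 64,"tx": 0},
    {"gripper": 64,"tx": 0},
    {"gripper": 64,"tx": 0},
    {"gripper": 64,"tx": 0},
    {"gripper": 64,"tx": 0},
    {"gripper": 64,"tx": 0},
    {"gripper": 64,"tx": 0},
    {"gripper": 64,"tx": 0},
    {"gripper": 64,"tx": 0},
    {"gripper": 64,"tx": 0},
  ],
)

```text
invalid input
```

Call:
jog_arm(
  steps=[
    {"tx": 0,"ty": 0,"tz": 0,"roll": 0,"gripper": 64},
    {"tx": 0,"ty": 0,"tz": 0,"roll": 0,"gripper": 64},
    {"tx": 0,"ty": 0,"tz": 0,"roll": 0,"gripper": 64},
    {"tx": 0,"ty": 0,"tz": 0,"roll": 0,"gripper": 64},
    {"tx": 0,"ty": 0,"tz": 0,"roll": 0,"gripper": 64},
    {"tx": 0,"ty": 0,"tz": 0,"roll": 0,"gripper": 64},
    {"tx": 0,"ty": 0,"tz": 0,"roll": 0,"gripper": 64},
    {"tx": 0,"ty": 0,"tz": 0,"roll": 0,"gripper": 64},
    {"tx": 0,"ty": 0,"tz": 0,"roll": 0,"gripper": 64},
    {"tx": 0,"ty": 0,"tz": 0,"roll": 0,"gripper": 64},
  ],
)

```text
t: 7.7
ee_pos: [562.7, -152.1, 21.0]
tcp_rot: [-180.0, -0.0, -11.8]
force: [1.4, 1.0, -0.0]
width: 71.3
```

Call:
jog_arm(
  steps=[
    {"tx": -0.02,"ty": 0,"tz": 0.4,"roll": 0,"gripper": 64},
    {"tx": -0.095,"ty": 0.02,"tz": 0.79,"roll": 0,"gripper": 64},
    {"tx": -0.21,"ty": 0.04,"tz": 1.175,"roll": 0,"gripper": 64},
    {"tx": -0.375,"ty": 0.075,"tz": 1.54,"roll": 0,"gripper": 64},
    {"tx": -0.58,"ty": 0.12,"tz": 1.88,"roll": 0,"gripper": 64},
    {"tx": -0.825,"ty": 0.17,"tz": 2.195,"roll": 0,"gripper": 64},
    {"tx": -1.105,"ty": 0.225,"tz": 2.475,"roll": 0,"gripper": 64},
    {"tx": -1.37,"ty": 0.28,"tz": 2.69,"roll": 0,"gripper": 64},
    {"tx": -1.49,"ty": 0.3,"tz": 2.77,"roll": 0,"gripper": 64},
    {"tx": -1.49,"ty": 0.3,"tz": 2.77,"roll": 0,"gripper": 64},
  ],
)

```text
t: 8.95
ee_pos: [525.0, -144.8, 90.3]
tcp_rot: [180.0, -0.0, -11.8]
force: [0.1, 0.7, -4.5]
width: 71.4
```

```bash
python3 - <<'E'
from h import *
st()
see("wrist","w6")
E
```

```text
{'t': 9.0, 'ee_pos': [525.0, -144.8, 90.3], 'tcp_rot': [180.0, -0.0, -11.8], 'force': [0.1, 0.7, -4.5], 'width': 71.4, 'joint_positions': [9.6, 37.5, 4.4, 110.3, -4.9, 32.4, -84.6]}
```

View pics/w6.png

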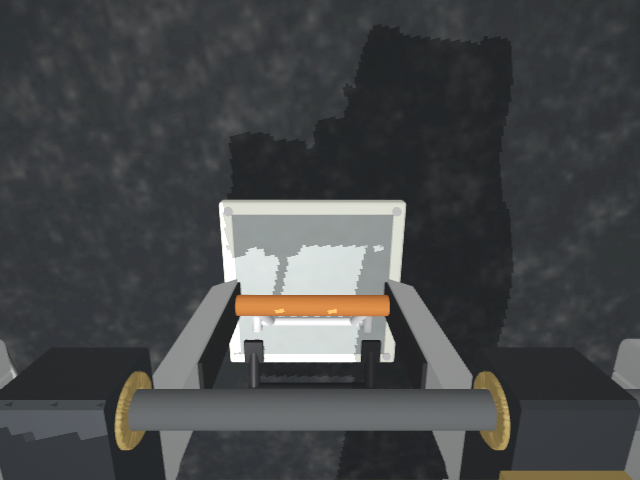

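Call:
jog_arm(
  steps=[
    {"tx": 0.1,"ty": -0.02,"tz": -0.12,"roll": 0,"gripper": 64},
    {"tx": 0.1,"ty": -0.02,"tz": -0.12,"roll": 0,"gripper": 94},
    {"tx": 0.1,"ty": -0.02,"tz": -0.12,"roll": 0,"gripper": 94},
    {"tx": 0.1,"ty": -0.02,"tz": -0.12,"roll": 0,"gripper": 94},
    {"tx": 0.1,"ty": -0.02,"tz": 1,"roll": 0,"gripper": 94},
    {"tx": 0.1,"ty": -0.02,"tz": 3,"roll": 0,"gripper": 94},
    {"tx": -1,"ty": 0.2,"tz": 4.5,"roll": 1,"gripper": 94},
    {"tx": -2,"ty": 0.4,"tz": 5.5,"roll": 2,"gripper": 94},
    {"tx": -3,"ty": 0.6,"tz": 5.5,"roll": 3,"gripper": 94},
    {"tx": -4,"ty": 0.8,"tz": 5.5,"roll": 4,"gripper": 94},
  ],
)

```text
t: 10.25
ee_pos: [424.6, -124.8, 228.4]
tcp_rot: [179.9, -0.1, 28.5]
force: [0.6, 0.8, 1.6]
width: 94.1
```

Call:
jog_arm(
  steps=[
    {"tx": 0,"ty": 0,"tz": 0,"roll": 1,"gripper": 94},
    {"tx": 0,"ty": 0,"tz": 0,"roll": 2,"gripper": 94},
    {"tx": 0,"ty": 0,"tz": 0,"roll": 3,"gripper": 94},
    {"tx": 0,"ty": 0,"tz": 0,"roll": 4,"gripper": 94},
    {"tx": 0,"ty": 0,"tz": 0,"roll": 5,"gripper": 94},
    {"tx": 0,"ty": 0,"tz": 0,"roll": 5,"gripper": 80},
    {"tx": 0,"ty": 0,"tz": 0,"roll": 5,"gripper": 60},
    {"tx": 0,"ty": 0,"tz": 0,"roll": 5,"gripper": 50},
    {"tx": 0,"ty": 0,"tz": 0,"roll": 5,"gripper": 50},
    {"tx": 0,"ty": 0,"tz": 0,"roll": 5,"gripper": 50},
  ],
)

```text
t: 11.5
ee_pos: [425.2, -124.7, 227.7]
tcp_rot: [180.0, -0.0, 78.2]
force: [0.4, 0.1, 0.2]
width: 51.3
```

```bash
python3 - <<'E'
from h import *
st()
im,d,P=pts("wrist",("chart_handle","leg_foot","leg_hinge","mat","mat_line","petri_dish"),"w7"); np.save("d7.npy",d); print(P)
pts("side",("leg_foot","leg_hinge","chart_handle","chart_edge"),"s7")
E
```

```text
{'t': 11.5, 'ee_pos': [425.2, -124.7, 227.7], 'tcp_rot': [180.0, -0.0, 78.2], 'force': [0.4, 0.1, 0.2], 'width': 51.3, 'joint_positions': [26.1, 18.8, -17.4, 116.9, 7.8, 45.4, -7.8]}
chart_handle [(0.67, [422.8, -124.4, 14.8])]
leg_foot [(0.83, [534.7, -148.0, 83.6])]
leg_hinge [(0.92, [481.9, -141.5, 14.3])]
mat []
mat_line []
petri_dish []
{'fx': 387.15135362871405, 'fy': 387.15135362871405, 'cx': 312.0571570710196, 'cy': 241.4619188398362, 'position': array([440.61365925, -47.75421306, 398.08142297]), 'rotation': array([ 1.64086996e+02, -7.07279108e-03, -1.18149706e+01])}
leg_foot [(0.51, [534.9, -143.7, 82.6])]
leg_hinge [(0.58, [484.9, -134.6, 19.7])]
chart_handle [(0.69, [425.3, -123.0, 18.9])]
chart_edge [(0.67, [563.3, -149.6, 6.4])]
```

View pics/w7.png

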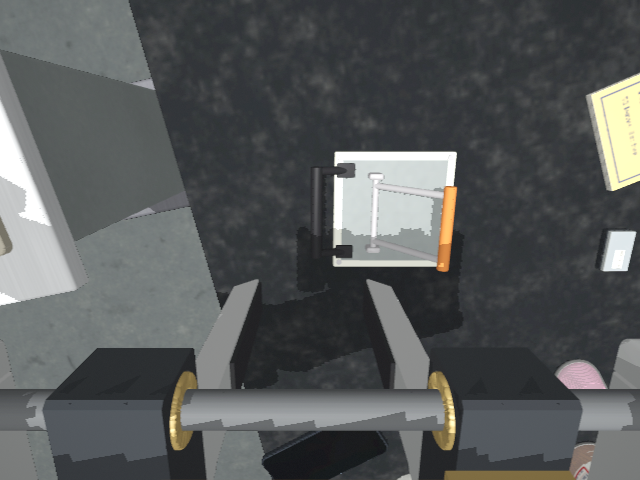

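```bash
python3 - <<'E'
from h import *
im,d,P=see("wrist","w8"); st()
hsv=cv2.cvtColor(im,cv2.COLOR_BGR2HSV)
o=np.zeros((480,640),bool);o[170:290,420:480]=((hsv[...,0]<20)&(hsv[...,1]>130)&(hsv[...,2]>100))[170:290,420:480]
rect(o,P,88)
m=np.zeros((480,640),bool); m[140:275,333:475]=(hsv[140:275,333:475,2]>125); rect(m,P,10)
c=cloud(d,P,o); print("foot cloud",np.round(np.median(c,0),1),np.round(np.percentile(c[:,2],[5,95]),1))
h=np.zeros((480,640),bool);h[185:235,305:328]=True
c=cloud(d,P,h&(hsv[...,2]<70)); c=c[c[:,2]>10]; print("handle",np.round(np.median(c,0),1),np.round(np.percentile(c[:,2],[5,95]),1))
E
```

```text
{'t': 12.2, 'ee_pos': [425.2, -124.8, 227.7], 'tcp_rot': [180.0, -0.0, 78.2], 'force': [0.3, 0.6, -0.1], 'width': 49.6, 'joint_positions': [26.1, 18.8, -17.4, 116.9, 7.8, 45.4, -7.8]}
[ 533.  -147.2] [72.3 10.7] 77.8
[ 505.5 -144.1] [124.7 123.8] 78.1
foot cloud [ 533.8 -146.2   86.9] [83.  88.5]
handle [ 430.  -122.9   21.3] [18.3 23.4]
```

Call:
jog_arm(
  steps=[
    {"tx": 0.17,"ty": -0.03,"tz": -2,"roll": 0,"gripper": 50},
    {"tx": 0.17,"ty": -0.03,"tz": -4,"roll": 0,"gripper": 50},
    {"tx": 0.17,"ty": -0.03,"tz": -6,"roll": 0,"gripper": 50},
    {"tx": 0.17,"ty": -0.03,"tz": -7.5,"roll": 0,"gripper": 50},
    {"tx": 0.17,"ty": -0.03,"tz": -8.0,"roll": 0,"gripper": 50},
    {"tx": 0.17,"ty": -0.03,"tz": -8.27,"roll": 0,"gripper": 50},
    {"tx": 0.17,"ty": -0.03,"tz": -8.27,"roll": 0,"gripper": 50},
    {"tx": 0.17,"ty": -0.03,"tz": -8.27,"roll": 0,"gripper": 4},
    {"tx": 0.17,"ty": -0.03,"tz": -8.27,"roll": 0,"gripper": 4},
    {"tx": 0.17,"ty": -0.03,"tz": -8.27,"roll": 0,"gripper": 4},
  ],
)

```text
t: 13.4
ee_pos: [429.8, -125.7, 21.5]
tcp_rot: [179.9, 0.0, 78.2]
force: [0.1, -0.1, -0.2]
width: 23.4
```

Call:
jog_arm(
  steps=[
    {"tx": 0,"ty": 0,"tz": 0,"roll": 0,"gripper": 4},
    {"tx": 0,"ty": 0,"tz": 0,"roll": 0,"gripper": 4},
    {"tx": 0,"ty": 0,"tz": 0,"roll": 0,"gripper": 4},
    {"tx": 0,"ty": 0,"tz": 0,"roll": 0,"gripper": 4},
    {"tx": 0,"ty": 0,"tz": 0.1,"roll": 0,"gripper": 4},
    {"tx": 0,"ty": 0,"tz": 0.2,"roll": 0,"gripper": 4},
    {"tx": 0,"ty": 0,"tz": 0.4,"roll": 0,"gripper": 4},
    {"tx": 0.02,"ty": 0,"tz": 0.6,"roll": 0,"gripper": 4},
    {"tx": 0.03,"ty": 0,"tz": 0.8,"roll": 0,"gripper": 4},
    {"tx": 0.05,"ty": -0.01,"tz": 1,"roll": 0,"gripper": 4},
  ],
)

```text
t: 14.65
ee_pos: [430.7, -125.8, 46.4]
tcp_rot: [180.0, -0.0, 78.2]
force: [0.9, -0.1, -3.7]
width: 11.0
```

Call:
jog_arm(
  steps=[
    {"tx": 0.167,"ty": -0.034,"tz": 0.455,"roll": 0,"gripper": 4},
    {"tx": 0.372,"ty": -0.076,"tz": 0.894,"roll": 0,"gripper": 4},
    {"tx": 0.613,"ty": -0.125,"tz": 1.312,"roll": 0,"gripper": 4},
    {"tx": 0.89,"ty": -0.18,"tz": 1.708,"roll": 0,"gripper": 4},
    {"tx": 1.2,"ty": -0.245,"tz": 2.077,"roll": 0,"gripper": 4},
    {"tx": 1.54,"ty": -0.314,"tz": 2.417,"roll": 0,"gripper": 4},
    {"tx": 1.906,"ty": -0.39,"tz": 2.726,"roll": 0,"gripper": 4},
    {"tx": 2.3,"ty": -0.47,"tz": 3.0,"roll": 0,"gripper": 4},
    {"tx": 2.71,"ty": -0.553,"tz": 3.24,"roll": 0,"gripper": 4},
    {"tx": 3.146,"ty": -0.642,"tz": 3.44,"roll": 0,"gripper": 4},
  ],
)

```text
t: 15.9
ee_pos: [510.1, -142.0, 132.2]
tcp_rot: [-180.0, -0.0, 78.2]
force: [0.5, 0.4, -4.9]
width: 10.3
```

```bash
python3 - <<'E'
from h import *
st()
im,d,P=see("side","s9")
a=im[150:300,230:430]; cv2.imwrite("pics/s9c.png",cv2.resize(a,None,fx=3,fy=3,interpolation=cv2.INTER_CUBIC))
for l in("leg_foot","leg_hinge","chart_handle","chart_edge"): print(l,[np.round(w("side",x["at"],P)) for x in tip_of("side",l)[:1]])
E
```

```text
{'t': 15.9, 'ee_pos': [510.1, -142.0, 132.2], 'tcp_rot': [-180.0, -0.0, 78.2], 'force': [0.5, 0.4, -4.9], 'width': 10.3, 'joint_positions': [23.6, 33.4, -16.5, 110.5, 14.7, 38.1, -13.7]}
leg_foot [array([ 627., -164.,   83.])]
leg_hinge [array([ 549., -145.,   81.])]
chart_handle [array([ 507., -143.,  124.])]
chart_edge [array([ 591., -157.,   16.])]
```

View pics/s9c.png

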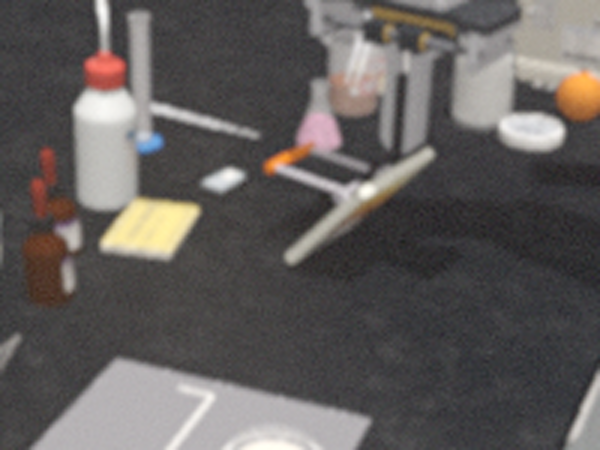

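Call:
jog_arm(
  steps=[
    {"tx": 1.3,"ty": -0.2,"tz": 2.1,"roll": 0,"gripper": 4},
    {"tx": 2.3,"ty": -0.3,"tz": 3.8,"roll": 0,"gripper": 4},
    {"tx": 2.8,"ty": -0.4,"tz": 4.6,"roll": 0,"gripper": 4},
    {"tx": 2.9,"ty": -0.4,"tz": 4.8,"roll": 0,"gripper": 4},
    {"tx": 2.5,"ty": -0.35,"tz": 4.4,"roll": 0,"gripper": 4},
    {"tx": 2.0,"ty": -0.3,"tz": 3.8,"roll": 0,"gripper": 4},
    {"tx": 1.5,"ty": -0.2,"tz": 3.2,"roll": 0,"gripper": 4},
    {"tx": 1.0,"ty": -0.15,"tz": 2.6,"roll": 0,"gripper": 4},
    {"tx": 0.6,"ty": -0.1,"tz": 2.1,"roll": 0,"gripper": 4},
    {"tx": 0.4,"ty": -0.1,"tz": 1.8,"roll": 0,"gripper": 4},
  ],
)

```text
t: 17.4
ee_pos: [517.4, -144.1, 175.8]
tcp_rot: [-179.8, 0.0, 78.2]
force: [0.6, 0.2, 0.6]
width: 3.9
```

```bash
cat >> h.py <<'E'
def ang(name):
    im,d,P=see("side",name); r={}
    for l in("leg_foot","leg_hinge","chart_handle","chart_edge"):
        x=tip_of("side",l)[:1]; r[l]=w("side",x[0]["at"],P) if x else None; print(l,x and np.round(r[l]))
    s=read_state(); st()
    yaw=np.radians(s["tcp_rot"][2]-90); X=np.array([np.cos(yaw),np.sin(yaw),0])
    b=np.array(s["ee_pos"])-[0,0,3]
    for l,ref in (("chart_edge",(138,-8)),("leg_hinge",(58,1)),("leg_foot",(105,68))):
        if r[l] is not None:
            v=r[l]-b; print(l,"alpha",round(np.degrees(np.arctan2(ref[1],ref[0])-np.arctan2(v[2],v@X)),1),"r",round(np.hypot(v[2],v@X)),"nom",round(np.hypot(*ref)))
    return im
E
python3 - <<'E'
from h import *
im=ang("s10")
E
```

```text
leg_foot [ 428. -127.   86.]
leg_hinge [ 382. -115.   20.]
chart_handle [ 325. -104.   20.]
chart_edge [ 461. -134.    9.]
{'t': 17.6, 'ee_pos': [519.9, -144.4, 177.2], 'tcp_rot': [180.0, -0.0, 78.2], 'force': [0.2, 0.2, -0.1], 'width': 4.1, 'joint_positions': [24.8, 30.4, -18.1, 106.7, 12.9, 44.8, -12.0]}
chart_edge alpha 106.6 r 176 nom 138
leg_hinge alpha 133.4 r 209 nom 58
leg_foot alpha 169.6 r 129 nom 125
```

Call:
jog_arm(
  steps=[
    {"tx": 0,"ty": 0,"tz": 1,"roll": -1,"gripper": 94},
    {"tx": -0.4,"ty": 0.1,"tz": 2,"roll": -2,"gripper": 94},
    {"tx": -0.8,"ty": 0.2,"tz": 2.9,"roll": -3,"gripper": 94},
    {"tx": -1.4,"ty": 0.3,"tz": 2.9,"roll": -4,"gripper": 94},
    {"tx": -2,"ty": 0.4,"tz": 2.9,"roll": -5,"gripper": 94},
    {"tx": -2.6,"ty": 0.5,"tz": 2.9,"roll": -6,"gripper": 94},
    {"tx": -3.2,"ty": 0.6,"tz": 2.9,"roll": -7,"gripper": 94},
    {"tx": -3.6,"ty": 0.66,"tz": 2.9,"roll": -8,"gripper": 94},
    {"tx": -3.6,"ty": 0.66,"tz": 2.9,"roll": -9,"gripper": 94},
    {"tx": -3.6,"ty": 0.66,"tz": 2.9,"roll": -9,"gripper": 94},
  ],
)

```text
t: 18.9
ee_pos: [430.0, -127.8, 250.0]
tcp_rot: [180.0, -0.1, -11.7]
force: [-0.8, -0.5, -0.7]
width: 93.5
```

```bash
python3 - <<'E'
from h import *
st()
im,d,P=pts("wrist",("chart_handle","leg_foot","leg_hinge","chart_edge"),"w11")
hsv=cv2.cvtColor(im,cv2.COLOR_BGR2HSV)
rect((hsv[...,0]<20)&(hsv[...,1]>130)&(hsv[...,2]>100)&(np.arange(480)[:,None]<330),P,88)
E
```

```text
{'t': 18.9, 'ee_pos': [430.0, -127.8, 250.0], 'tcp_rot': [180.0, -0.1, -11.7], 'force': [-0.8, -0.5, -0.7], 'width': 93.5, 'joint_positions': [10.6, 16.8, 3.0, 114.9, -1.2, 48.3, -87.4]}
chart_handle [(0.87, [325.6, -100.6, 17.5])]
leg_foot [(0.69, [430.6, -129.8, 86.8]), (0.64, [400.6, -121.5, 1.0])]
leg_hinge [(0.6, [380.8, -121.5, 18.6])]
chart_edge [(0.89, [459.3, -138.0, 8.5])]
[ 428.1 -129. ] [70.9  9.5] 76.4
```

View pics/w11.png

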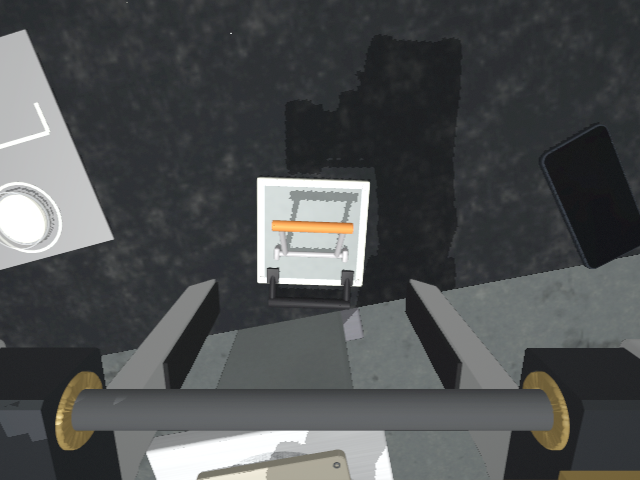

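Call:
jog_arm(
  steps=[
    {"tx": -0.05,"ty": -0.05,"tz": -2,"roll": -0.2,"gripper": 94},
    {"tx": -0.07,"ty": -0.05,"tz": -4,"roll": -0.2,"gripper": 94},
    {"tx": -0.07,"ty": -0.05,"tz": -5.8,"roll": -0.2,"gripper": 94},
    {"tx": -0.07,"ty": -0.05,"tz": -6.6,"roll": -0.2,"gripper": 94},
    {"tx": -0.07,"ty": -0.05,"tz": -6.8,"roll": -0.2,"gripper": 94},
    {"tx": -0.07,"ty": -0.05,"tz": -6.8,"roll": -0.2,"gripper": 64},
    {"tx": -0.07,"ty": -0.05,"tz": -6.8,"roll": -0.2,"gripper": 64},
    {"tx": -0.07,"ty": -0.05,"tz": -6.8,"roll": -0.2,"gripper": 64},
    {"tx": -0.07,"ty": -0.05,"tz": -6.8,"roll": -0.2,"gripper": 64},
    {"tx": -0.07,"ty": -0.05,"tz": -6.8,"roll": -0.2,"gripper": 64},
  ],
)

```text
t: 20.4
ee_pos: [429.1, -129.2, 80.1]
tcp_rot: [-180.0, -0.2, -13.8]
force: [1.8, 0.7, 3.9]
width: 71.0
```

Call:
jog_arm(
  steps=[
    {"tx": 0,"ty": 0,"tz": 0.2,"roll": 0,"gripper": 64},
    {"tx": 0,"ty": 0,"tz": 0.6,"roll": 0,"gripper": 64},
    {"tx": 0,"ty": 0,"tz": 1.2,"roll": 0,"gripper": 64},
    {"tx": 0.4,"ty": 0,"tz": 1.8,"roll": 0,"gripper": 64},
    {"tx": 1.2,"ty": 0,"tz": 2.0,"roll": 0,"gripper": 64},
    {"tx": 2.2,"ty": 0,"tz": 2.0,"roll": 0,"gripper": 64},
    {"tx": 3.2,"ty": 0,"tz": 2.0,"roll": 0,"gripper": 64},
    {"tx": 4.2,"ty": 0,"tz": 2.0,"roll": 0,"gripper": 64},
    {"tx": 4.8,"ty": 0,"tz": 1.8,"roll": 0,"gripper": 64},
    {"tx": 5,"ty": 0,"tz": 1.6,"roll": 0,"gripper": 64},
  ],
)

```text
t: 21.65
ee_pos: [552.5, -129.0, 118.9]
tcp_rot: [180.0, 0.1, -13.8]
force: [-0.9, -1.0, -5.2]
width: 71.0
```

```bash
python3 - <<'E'
from h import *
st()
pts("side",("chart_handle","leg_foot","leg_hinge","chart_edge"),"s12")
E
```

```text
{'t': 21.6, 'ee_pos': [552.5, -129.0, 118.9], 'tcp_rot': [180.0, 0.1, -13.8], 'force': [-0.9, -1.0, -5.2], 'width': 71.0, 'joint_positions': [8.4, 36.3, 2.9, 105.6, -2.8, 38.2, -90.8]}
chart_handle [(0.57, [456.9, -103.6, 46.4])]
leg_foot [(0.49, [549.0, -126.4, 120.4]), (0.28, [590.8, -139.1, 51.3])]
leg_hinge [(0.81, [513.1, -115.8, 53.7])]
chart_edge [(0.6, [592.4, -136.3, 51.6])]
```

Call:
jog_arm(
  steps=[
    {"tx": 0,"ty": 0,"tz": -0.5,"roll": 0,"gripper": 64},
    {"tx": 0,"ty": 0,"tz": -1.0,"roll": 0,"gripper": 64},
    {"tx": 0,"ty": 0,"tz": -1.4,"roll": 0,"gripper": 64},
    {"tx": 0,"ty": 0,"tz": -1.52,"roll": 0,"gripper": 64},
    {"tx": 0,"ty": 0,"tz": -1.52,"roll": 0,"gripper": 94},
    {"tx": 0,"ty": 0,"tz": -1.52,"roll": 0,"gripper": 94},
    {"tx": 0,"ty": 0,"tz": -1.52,"roll": 0,"gripper": 94},
    {"tx": 0,"ty": 0,"tz": -0.8,"roll": 0,"gripper": 94},
    {"tx": 0,"ty": 0,"tz": 1,"roll": 0,"gripper": 94},
    {"tx": -1.5,"ty": 0.4,"tz": 1.5,"roll": 0,"gripper": 94},
  ],
)

```text
t: 23.15
ee_pos: [518.6, -119.9, 159.5]
tcp_rot: [-180.0, -0.4, -13.8]
force: [-0.6, -0.5, -0.0]
width: 94.2
```

Call:
jog_arm(
  steps=[
    {"tx": -1,"ty": 0.3,"tz": 0,"roll": 0,"gripper": 94},
    {"tx": -2,"ty": 0.5,"tz": 0,"roll": 0,"gripper": 94},
    {"tx": -2.6,"ty": 0.6,"tz": -1,"roll": 0,"gripper": 94},
    {"tx": -2.6,"ty": 0.6,"tz": -2,"roll": 0,"gripper": 94},
    {"tx": -2.6,"ty": 0.6,"tz": -2.8,"roll": 0,"gripper": 94},
    {"tx": -2.6,"ty": 0.6,"tz": -3.2,"roll": 0,"gripper": 94},
    {"tx": -2.6,"ty": 0.6,"tz": -3.4,"roll": 0,"gripper": 94},
    {"tx": -2.6,"ty": 0.6,"tz": -3.4,"roll": 0,"gripper": 94},
    {"tx": -2.6,"ty": 0.6,"tz": -3.4,"roll": 0,"gripper": 94},
    {"tx": -2.6,"ty": 0.6,"tz": -3.4,"roll": 0,"gripper": 94},
  ],
)

```text
t: 24.4
ee_pos: [450.5, -104.2, 72.4]
tcp_rot: [-180.0, -0.1, -13.8]
force: [0.4, 0.4, 0.5]
width: 94.1
```

```bash
python3 - <<'E'
from h import *
st()
im,d,P=pts("wrist",("chart_handle","leg_foot","leg_hinge","chart_edge"),"w13"); np.save("d13.npy",d)
hsv=cv2.cvtColor(im,cv2.COLOR_BGR2HSV)
rect((hsv[...,0]<20)&(hsv[...,1]>130)&(hsv[...,2]>100)&(np.arange(480)[:,None]<330),P,88)
big=cv2.resize(im[150:390,120:500],None,fx=2,fy=2,interpolation=cv2.INTER_CUBIC); big=cv2.convertScaleAbs(big,alpha=1.6,beta=25); cv2.imwrite("pics/w13b.png",big)
E
```

```text
{'t': 24.4, 'ee_pos': [450.5, -104.2, 72.4], 'tcp_rot': [-180.0, -0.1, -13.8], 'force': [0.4, 0.4, 0.5], 'width': 94.1, 'joint_positions': [8.1, 34.9, 2.1, 123.4, -3.2, 21.7, -91.0]}
chart_handle [(0.9, [447.2, -103.9, 14.1])]
leg_foot [(0.65, [554.9, -130.1, 83.9])]
leg_hinge [(0.61, [503.9, -120.6, 19.5])]
chart_edge [(0.9, [586.7, -139.7, 7.9])]
[ 553.7 -130.9] [71.7  9.5] 75.7
```

View pics/w13b.png

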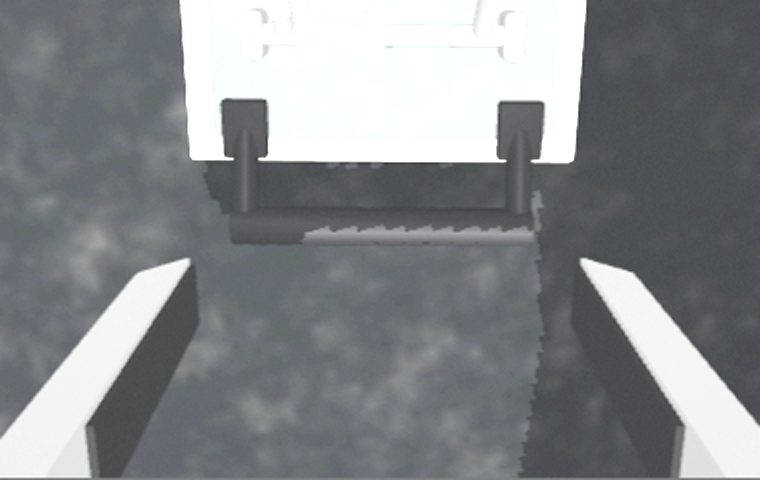

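```bash
python3 - <<'E'
from h import *
st(); im,d,P=see("wrist","w14")
for u,v,z in ((311,262,19),(235.5,262,19),(386.5,262,19),(215,231,10),(407.5,231,10)): print(u,np.round(onz((u,v),P,z),1))
g=cv2.GaussianBlur(cv2.cvtColor(im,cv2.COLOR_BGR2GRAY),(3,3),0).astype(int)
for v in(256,258,260): print(g[v,228:246].tolist(),g[v,376:396].tolist())
for v in(284,): print(g[v,205:225].tolist(),g[v,400:420].tolist())
c=cloud(d,P,np.pad(np.ones((6,100),bool),((258,216),(260,280)))); print(np.round(np.median(c,0),1))
E
```

```text
{'t': 24.6, 'ee_pos': [450.2, -104.1, 72.1], 'tcp_rot': [-180.0, -0.0, -13.8], 'force': [-0.2, -0.1, -1.2], 'width': 93.9, 'joint_positions': [8.1, 34.9, 2.1, 123.4, -3.2, 21.7, -91.0]}
311 [ 452.5 -105.5   19. ]
235.5 [463.5 -60.9  19. ]
386.5 [ 441.5 -150.2   19. ]
215 [483.4 -51.9  10. ]
407.5 [ 454.9 -167.7   10. ]
[52, 51, 46, 41, 39, 40, 40, 39, 38, 37, 37, 38, 39, 39, 39, 39, 38, 38] [35, 36, 39, 42, 42, 40, 37, 36, 35, 40, 51, 61, 61, 53, 45, 42, 42, 42, 41, 41]
[52, 52, 52, 51, 51, 50, 47, 43, 42, 41, 41, 41, 41, 42, 42, 42, 42, 41] [37, 35, 35, 36, 36, 36, 37, 36, 36, 37, 44, 54, 57, 52, 44, 42, 42, 41, 41, 40]
[52, 51, 51, 51, 51, 50, 47, 45, 45, 45, 46, 45, 45, 45, 45, 45, 45, 45] [39, 39, 38, 38, 38, 39, 39, 39, 38, 39, 45, 53, 58, 54, 46, 42, 41, 40, 40, 39]
[138, 138, 138, 138, 138, 136, 131, 114, 83, 51, 37, 36, 40, 46, 51, 52, 52, 52, 52, 52] [37, 37, 37, 37, 37, 36, 36, 35, 34, 37, 49, 77, 108, 127, 135, 138, 138, 138, 138, 138]
[ 454.7 -105.2   22.1]
```

Call:
jog_arm(
  steps=[
    {"tx": 0.125,"ty": 0.01,"tz": -0.6,"roll": 0,"gripper": 94},
    {"tx": 0.125,"ty": 0.01,"tz": -1.1,"roll": 0,"gripper": 94},
    {"tx": 0.125,"ty": 0.01,"tz": -1.4,"roll": 0,"gripper": 94},
    {"tx": 0.125,"ty": 0.01,"tz": -1.5,"roll": 0,"gripper": 94},
    {"tx": 0.125,"ty": 0.01,"tz": -1.56,"roll": 0,"gripper": 94},
    {"tx": 0.125,"ty": 0.01,"tz": -1.62,"roll": 0,"gripper": 94},
    {"tx": 0.125,"ty": 0.01,"tz": -1.68,"roll": 0,"gripper": 94},
    {"tx": 0.125,"ty": 0.01,"tz": -1.72,"roll": 0,"gripper": 94},
    {"tx": 0.125,"ty": 0.01,"tz": -1.75,"roll": 0,"gripper": 94},
    {"tx": 0.125,"ty": 0.01,"tz": -1.75,"roll": 0,"gripper": 94},
  ],
)

```text
t: 25.95
ee_pos: [453.2, -103.9, 28.2]
tcp_rot: [180.0, -0.0, -13.8]
force: [0.1, 0.8, -0.2]
width: 93.8
```

```bash
python3 - <<'E'
from h import *
st(); print(read_state()["moment"]); im,d,P=see("wrist","w15")
g=cv2.GaussianBlur(cv2.cvtColor(im,cv2.COLOR_BGR2GRAY),(3,3),0).astype(int)
cv2.imwrite("pics/w15b.png",cv2.convertScaleAbs(cv2.resize(im[230:330,180:440],None,fx=3,fy=3,interpolation=cv2.INTER_CUBIC),alpha=1.8,beta=25))
E
```

```text
{'t': 26.0, 'ee_pos': [453.2, -103.9, 28.2], 'tcp_rot': [180.0, -0.0, -13.8], 'force': [0.1, 0.8, -0.2], 'width': 93.8, 'joint_positions': [8.5, 40.2, 1.5, 124.1, -3.5, 15.7, -90.9]}
[0.07809649 0.03809054 0.0044038 ]
```

View pics/w15b.png

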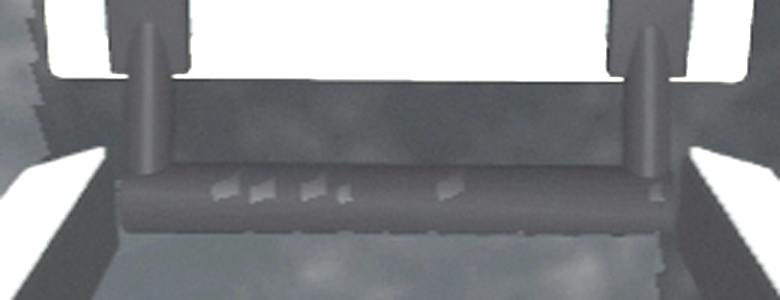

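Call:
jog_arm(
  steps=[
    {"tx": 0,"ty": 0,"tz": -0.1,"roll": 0,"gripper": 94},
    {"tx": 0,"ty": 0,"tz": -0.2,"roll": 0,"gripper": 94},
    {"tx": 0,"ty": 0,"tz": -0.3,"roll": 0,"gripper": 94},
    {"tx": 0,"ty": 0,"tz": -0.36,"roll": 0,"gripper": 94},
    {"tx": 0,"ty": 0,"tz": -0.36,"roll": 0,"gripper": 84},
    {"tx": 0,"ty": 0,"tz": -0.36,"roll": 0,"gripper": 84},
    {"tx": 0,"ty": 0,"tz": -0.36,"roll": 0,"gripper": 84},
    {"tx": 0,"ty": 0,"tz": -0.26,"roll": 0,"gripper": 84},
    {"tx": 0,"ty": 0,"tz": 0,"roll": 0,"gripper": 84},
    {"tx": 0.02,"ty": 0,"tz": 0.3,"roll": 0,"gripper": 84},
  ],
)

```text
t: 27.25
ee_pos: [453.5, -103.8, 36.2]
tcp_rot: [180.0, 0.0, -13.8]
force: [0.6, -0.1, -3.5]
width: 91.3
```

Call:
jog_arm(
  steps=[
    {"tx": 0.219,"ty": -0.054,"tz": 0.68,"roll": 0,"gripper": 84},
    {"tx": 0.503,"ty": -0.124,"tz": 1.296,"roll": 0,"gripper": 84},
    {"tx": 0.858,"ty": -0.211,"tz": 1.869,"roll": 0,"gripper": 84},
    {"tx": 1.278,"ty": -0.314,"tz": 2.394,"roll": 0,"gripper": 84},
    {"tx": 1.757,"ty": -0.431,"tz": 2.861,"roll": 0,"gripper": 84},
    {"tx": 2.288,"ty": -0.562,"tz": 3.266,"roll": 0,"gripper": 84},
    {"tx": 2.862,"ty": -0.703,"tz": 3.6,"roll": 0,"gripper": 84},
    {"tx": 3.471,"ty": -0.853,"tz": 3.86,"roll": 0,"gripper": 84},
    {"tx": 4.107,"ty": -1.009,"tz": 4.04,"roll": 0,"gripper": 84},
    {"tx": 4.761,"ty": -1.169,"tz": 4.14,"roll": 0,"gripper": 84},
  ],
)

```text
t: 28.5
ee_pos: [572.2, -133.0, 139.5]
tcp_rot: [180.0, 0.1, -13.8]
force: [-0.2, 0.0, -5.3]
width: 91.6
```

```bash
sed -i 's/s\["tcp_rot"\]\[2\]-90)/s["tcp_rot"][2])/; s/-\[0,0,3\]/-[0,0,1.2]/' h.py; python3 - <<'E'
from h import *
ang("s16")
E
```

```text
leg_foot [ 676. -157.   83.]
leg_hinge [ 602. -137.   92.]
chart_handle [ 570. -133.  138.]
chart_edge [ 635. -147.   18.]
{'t': 28.8, 'ee_pos': [570.8, -132.7, 138.8], 'tcp_rot': [180.0, 0.2, -13.8], 'force': [0.6, -0.1, -5.6], 'width': 91.6, 'joint_positions': [8.3, 36.1, 3.2, 101.6, -2.8, 42.6, -90.9]}
chart_edge alpha 57.9 r 137 nom 138
leg_hinge alpha 57.1 r 55 nom 58
leg_foot alpha 59.8 r 121 nom 125
```

Call:
jog_arm(
  steps=[
    {"tx": -0.1,"ty": 0.02,"tz": 0.2,"roll": 0,"gripper": 84},
    {"tx": -0.3,"ty": 0.07,"tz": 0.5,"roll": 0,"gripper": 84},
    {"tx": -0.6,"ty": 0.15,"tz": 0.9,"roll": 0,"gripper": 84},
    {"tx": -1.0,"ty": 0.25,"tz": 1.3,"roll": 0,"gripper": 84},
    {"tx": -1.5,"ty": 0.37,"tz": 1.6,"roll": 0,"gripper": 84},
    {"tx": -2.1,"ty": 0.52,"tz": 1.8,"roll": 0,"gripper": 84},
    {"tx": -2.7,"ty": 0.67,"tz": 1.9,"roll": 0,"gripper": 84},
    {"tx": -3.3,"ty": 0.82,"tz": 1.9,"roll": 0,"gripper": 84},
    {"tx": -3.8,"ty": 0.94,"tz": 1.9,"roll": 0,"gripper": 84},
    {"tx": -4.2,"ty": 1.04,"tz": 1.9,"roll": 0,"gripper": 84},
  ],
)

```text
t: 30.0
ee_pos: [466.8, -106.9, 186.7]
tcp_rot: [180.0, 0.0, -13.8]
force: [0.7, 0.9, -4.2]
width: 91.7
```

Call:
jog_arm(
  steps=[
    {"tx": 1.8,"ty": -0.44,"tz": 0.1,"roll": 0,"gripper": 84},
    {"tx": 3.3,"ty": -0.81,"tz": 0.1,"roll": 0,"gripper": 84},
    {"tx": 4.4,"ty": -1.08,"tz": 0.1,"roll": 0,"gripper": 84},
    {"tx": 5.1,"ty": -1.25,"tz": 0.1,"roll": 0,"gripper": 84},
    {"tx": 5.5,"ty": -1.35,"tz": 0.1,"roll": 0,"gripper": 84},
    {"tx": 5.7,"ty": -1.4,"tz": 0.1,"roll": 0,"gripper": 84},
    {"tx": 5.7,"ty": -1.4,"tz": 0.1,"roll": 0,"gripper": 84},
    {"tx": 5.7,"ty": -1.4,"tz": 0.1,"roll": 0,"gripper": 84},
    {"tx": 5.7,"ty": -1.4,"tz": 0.1,"roll": 0,"gripper": 84},
    {"tx": 5.7,"ty": -1.4,"tz": 0.1,"roll": 0,"gripper": 84},
  ],
)

```text
t: 31.25
ee_pos: [610.1, -142.0, 189.4]
tcp_rot: [-180.0, -0.0, -13.8]
force: [0.8, 0.9, -4.8]
width: 91.8
```

```bash
python3 - <<'E'
from h import *
ang("s17")
E
```

```text
leg_foot [ 688. -157.   89.]
leg_hinge [ 618. -140.  133.]
chart_handle [ 607. -142.  188.]
chart_edge [ 619. -143.   48.]
{'t': 31.5, 'ee_pos': [610.2, -142.1, 189.3], 'tcp_rot': [-180.0, -0.0, -13.8], 'force': [0.8, 0.2, -5.0], 'width': 91.7, 'joint_positions': [8.3, 35.5, 3.6, 92.5, -2.7, 52.1, -90.9]}
chart_edge alpha 83.3 r 141 nom 138
leg_hinge alpha 83.9 r 56 nom 58
leg_foot alpha 84.5 r 127 nom 125
```

Call:
jog_arm(
  steps=[
    {"tx": -0.2,"ty": 0.7,"tz": 0,"roll": 0.1,"gripper": 84},
    {"tx": -0.5,"ty": 2.0,"tz": 0,"roll": 0.3,"gripper": 84},
    {"tx": -0.8,"ty": 3.6,"tz": 0,"roll": 0.5,"gripper": 84},
    {"tx": -1.1,"ty": 5.3,"tz": 0,"roll": 0.7,"gripper": 84},
    {"tx": -1.4,"ty": 7.0,"tz": 0,"roll": 0.9,"gripper": 84},
    {"tx": -1.7,"ty": 8.7,"tz": 0,"roll": 1.1,"gripper": 84},
    {"tx": -2.0,"ty": 10.4,"tz": 0,"roll": 1.3,"gripper": 84},
    {"tx": -2.2,"ty": 11.9,"tz": 0,"roll": 1.5,"gripper": 84},
    {"tx": -2.3,"ty": 12.9,"tz": 0,"roll": 1.7,"gripper": 84},
    {"tx": -2.33,"ty": 13.23,"tz": 0,"roll": 1.75,"gripper": 84},
  ],
)

```text
t: 32.75
ee_pos: [551.3, 190.8, 189.3]
tcp_rot: [-180.0, 0.0, 3.9]
force: [-0.6, -0.4, -4.3]
width: 91.7
```

```bash
python3 - <<'E'
from h import *
ang("s18")
im,d,P=see("wrist","w18"); np.save("d18.npy",d); np.savez("P18.npz",**{k:np.array(v) for k,v in P.items()})
for l in("mat_line","chart_edge","petri_dish","mat"): print(l,[(round(x["score"],2),np.round(w("wrist",x["at"],P),1)) for x in tip_of("wrist",l)[:1]])
E
```

```text
leg_foot [629. 199.  93.]
leg_hinge [555. 194. 133.]
chart_handle [549. 191. 188.]
chart_edge [560. 195.  54.]
{'t': 33.0, 'ee_pos': [552.4, 186.4, 189.1], 'tcp_rot': [179.9, 0.0, 3.5], 'force': [0.7, -0.3, -5.5], 'width': 91.8, 'joint_positions': [-20.9, 32.0, -0.9, 99.5, 0.7, 48.5, -108.6]}
chart_edge alpha 83.1 r 135 nom 138
leg_hinge alpha 88.1 r 55 nom 58
leg_foot alpha 84.0 r 122 nom 125
mat_line [(0.94, array([557.9, 188.6,   0.6]))]
chart_edge [(0.66, array([560.4, 187.2,  48.3]))]
petri_dish []
mat [(0.87, array([544.9, 186. ,  -1.1]))]
```

View pics/w18.png

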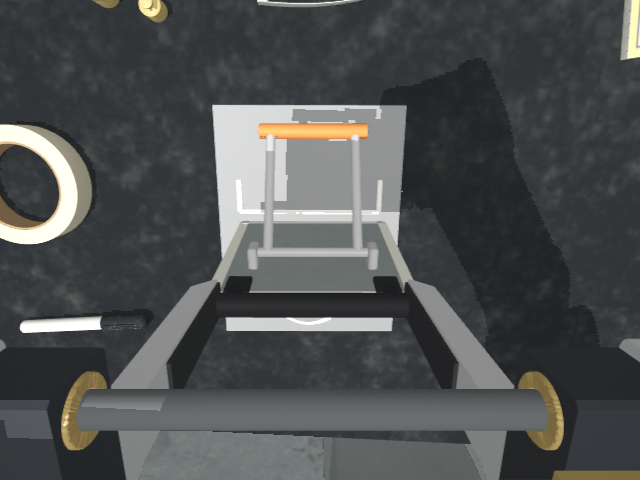

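```bash
python3 - <<'E'
from h import *
st(); im,d,P=see("wrist","w19")
g=cv2.cvtColor(im,cv2.COLOR_BGR2GRAY).astype(int)
for u in(244,256,285,300,330,345,364,378): print(u,g[204:232,u].tolist())
for v in(190,200,206): print(v,g[v,232:250].tolist(),g[v,372:390].tolist())
E
```

```text
{'t': 33.2, 'ee_pos': [552.2, 187.8, 189.2], 'tcp_rot': [180.0, -0.0, 3.6], 'force': [-0.4, 0.7, -4.1], 'width': 91.7, 'joint_positions': [-20.9, 32.0, -1.0, 99.5, 0.7, 48.5, -108.6]}
244 [213, 229, 212, 221, 223, 255, 255, 255, 255, 255, 216, 216, 216, 216, 216, 216, 208, 142, 149, 228, 181, 168, 168, 168, 168, 168, 162, 153]
256 [217, 217, 216, 217, 219, 254, 255, 255, 255, 255, 216, 216, 217, 216, 216, 216, 214, 168, 167, 141, 111, 110, 111, 110, 111, 109, 109, 111]
285 [145, 145, 146, 145, 146, 172, 220, 220, 222, 255, 214, 214, 214, 214, 214, 214, 213, 169, 167, 140, 111, 109, 110, 108, 110, 109, 111, 110]
300 [145, 145, 145, 145, 146, 170, 219, 219, 219, 219, 213, 213, 213, 213, 213, 213, 212, 181, 168, 140, 109, 109, 110, 109, 109, 109, 109, 109]
330 [146, 146, 145, 146, 145, 154, 221, 220, 224, 255, 211, 211, 211, 211, 211, 211, 210, 179, 168, 139, 109, 110, 111, 110, 109, 108, 108, 109]
345 [147, 146, 147, 145, 145, 151, 223, 222, 225, 255, 232, 211, 210, 210, 210, 210, 210, 180, 169, 141, 109, 110, 110, 109, 109, 110, 109, 109]
364 [146, 146, 146, 146, 145, 151, 221, 221, 221, 222, 231, 209, 209, 209, 209, 210, 208, 180, 168, 139, 108, 109, 109, 108, 109, 108, 108, 106]
378 [180, 181, 191, 190, 189, 190, 213, 223, 255, 255, 230, 209, 209, 209, 208, 209, 202, 141, 142, 159, 156, 142, 125, 108, 108, 108, 108, 108]
190 [219, 219, 219, 219, 219, 219, 247, 255, 255, 255, 255, 240, 218, 218, 218, 218, 218, 218] [146, 146, 146, 145, 146, 146, 147, 190, 220, 220, 220, 202, 159, 146, 146, 146, 147, 146]
200 [219, 219, 219, 219, 219, 218, 227, 255, 255, 255, 255, 255, 218, 218, 218, 218, 217, 217] [146, 146, 146, 146, 146, 147, 168, 204, 220, 221, 215, 186, 147, 147, 146, 146, 147, 145]
206 [219, 219, 218, 218, 218, 218, 218, 254, 255, 255, 255, 255, 212, 189, 217, 217, 217, 217] [146, 146, 146, 147, 146, 146, 191, 222, 221, 221, 203, 160, 146, 146, 147, 146, 146, 146]
```

```bash
python3 - <<'E'
from h import *
st(); im,d,P=see("wrist","w20")
a=onz((241.2,211.5),P,3);b=onz((380,212.1),P,3); print("line",a,b,(a+b)/2,np.linalg.norm(a-b),np.degrees(np.arctan2(a[0]-b[0],b[1]-a[1])))
g=cv2.cvtColor(im,cv2.COLOR_BGR2GRAY).astype(int)
for v in(222,223,225): print(g[v,234:256].tolist(),g[v,368:396].tolist())
for z in(48,50,52):
  e=onz((256,221),P,z);f=onz((364,221.4),P,z); print(z,(e+f)/2,np.degrees(np.arctan2(e[0]-f[0],f[1]-e[1])))
hsv=cv2.cvtColor(im,cv2.COLOR_BGR2HSV); o=(hsv[...,0]<20)&(hsv[...,1]>130)&(hsv[...,2]>100)&(np.arange(480)[:,None]<200)&(np.arange(480)[:,None]>110); c=cloud(d,P,o); print("foot",np.median(c,0))
m=np.zeros((480,640),bool); m[226:240,270:350]=1; c=cloud(d,P,m); print(np.median(c,0))
E
```

```text
{'t': 33.3, 'ee_pos': [552.2, 188.0, 189.2], 'tcp_rot': [180.0, -0.0, 3.6], 'force': [0.1, 0.1, -5.0], 'width': 91.1, 'joint_positions': [-20.9, 32.0, -1.0, 99.5, 0.7, 48.5, -108.6]}
line [554.47560144 253.45409489   3.        ] [562.15906259 123.59238558   3.        ] [558.31733202 188.52324024   3.        ] 130.08881242969662 -176.6139574601677
[217, 217, 217, 217, 217, 209, 186, 161, 147, 148, 148, 149, 148, 147, 157, 163, 161, 167, 167, 168, 167, 167] [169, 168, 168, 168, 169, 168, 168, 162, 151, 143, 142, 142, 142, 143, 144, 154, 165, 178, 198, 208, 208, 208, 208, 207, 208, 208, 208, 208]
[217, 217, 217, 217, 217, 200, 171, 168, 196, 220, 228, 231, 226, 211, 184, 148, 140, 140, 140, 140, 140, 140] [140, 140, 139, 140, 139, 139, 139, 139, 136, 140, 160, 168, 166, 165, 169, 164, 160, 168, 188, 207, 208, 208, 208, 208, 208, 208, 208, 208]
[217, 217, 217, 217, 201, 171, 168, 168, 168, 168, 168, 168, 162, 138, 111, 111, 111, 111, 111, 110, 111, 111] [110, 109, 108, 108, 108, 108, 107, 108, 109, 109, 143, 168, 169, 169, 169, 169, 169, 168, 168, 188, 208, 208, 208, 208, 207, 208, 208, 208]
48 [559.57046318 188.9644562   48.        ] -176.57998574520968
50 [560.02813371 188.98364459  50.        ] -176.57998574520977
52 [560.48580424 189.00283298  52.        ] -176.57998574520977
foot [631.74090706 189.34823944  94.93443396]
[557.56300379 189.26455347  77.36512335]
```

Call:
jog_arm(
  steps=[
    {"tx": -0.02,"ty": 0.03,"tz": -0.2,"roll": 0,"gripper": 84},
    {"tx": -0.05,"ty": 0.065,"tz": -0.5,"roll": 0,"gripper": 84},
    {"tx": -0.05,"ty": 0.065,"tz": -0.9,"roll": 0,"gripper": 84},
    {"tx": -0.05,"ty": 0.065,"tz": -1.25,"roll": 0,"gripper": 84},
    {"tx": -0.05,"ty": 0.065,"tz": -1.5,"roll": 0,"gripper": 84},
    {"tx": -0.05,"ty": 0.065,"tz": -1.65,"roll": 0,"gripper": 84},
    {"tx": -0.05,"ty": 0.065,"tz": -1.74,"roll": 0,"gripper": 84},
    {"tx": -0.05,"ty": 0.065,"tz": -1.8,"roll": 0,"gripper": 84},
    {"tx": -0.05,"ty": 0.065,"tz": -1.84,"roll": 0,"gripper": 84},
    {"tx": -0.05,"ty": 0.065,"tz": -1.86,"roll": 0,"gripper": 84},
  ],
)

```text
t: 34.6
ee_pos: [551.7, 190.3, 143.8]
tcp_rot: [-180.0, -0.1, 3.7]
force: [-0.7, -1.0, 3.8]
width: 91.9
```

```bash
python3 - <<'E'
from h import *
st(); im,d,P=see("wrist","w21")
g=cv2.cvtColor(im,cv2.COLOR_BGR2GRAY).astype(int)
for u in(236,256,285,330,364,388): print(u,g[215:262,u].tolist())
E
```

```text
{'t': 34.6, 'ee_pos': [551.7, 190.3, 143.8], 'tcp_rot': [-180.0, -0.1, 3.7], 'force': [-0.7, -1.0, 3.8], 'width': 91.9, 'joint_positions': [-21.2, 35.3, -1.0, 102.0, 0.9, 42.6, -109.0]}
236 [255, 255, 255, 255, 255, 255, 255, 255, 255, 255, 215, 216, 216, 215, 211, 204, 193, 179, 170, 169, 169, 169, 169, 169, 169, 169, 169, 169, 169, 169, 169, 169, 169, 169, 163, 157, 148, 139, 121, 112, 112, 110, 110, 110, 110, 111, 111]
256 [214, 215, 215, 215, 220, 255, 217, 182, 168, 140, 112, 111, 111, 111, 110, 111, 111, 110, 111, 110, 110, 112, 111, 112, 111, 110, 111, 127, 138, 140, 141, 139, 135, 133, 134, 134, 142, 146, 150, 151, 153, 154, 156, 158, 160, 161, 163]
285 [145, 146, 146, 146, 150, 205, 218, 183, 168, 141, 110, 110, 110, 109, 110, 110, 110, 110, 110, 109, 108, 110, 110, 110, 111, 111, 111, 110, 110, 109, 109, 109, 111, 147, 164, 177, 186, 195, 196, 190, 184, 175, 145, 109, 110, 110, 110]
330 [147, 146, 146, 146, 148, 189, 219, 182, 168, 154, 110, 110, 110, 111, 108, 109, 108, 109, 109, 108, 110, 110, 111, 109, 109, 108, 109, 109, 109, 109, 110, 109, 110, 147, 163, 176, 185, 196, 199, 191, 184, 176, 145, 109, 109, 109, 109]
364 [146, 146, 146, 146, 147, 171, 221, 197, 169, 154, 108, 109, 109, 108, 109, 109, 108, 107, 109, 108, 109, 108, 108, 108, 107, 108, 109, 108, 109, 110, 110, 109, 110, 145, 163, 175, 185, 194, 198, 191, 184, 176, 145, 109, 109, 108, 109]
388 [145, 145, 146, 146, 146, 153, 220, 220, 221, 220, 204, 146, 151, 152, 163, 164, 169, 169, 170, 170, 170, 170, 170, 170, 170, 169, 170, 170, 170, 170, 170, 169, 170, 155, 154, 133, 124, 109, 108, 108, 108, 108, 107, 108, 108, 107, 108]
```

Call:
jog_arm(
  steps=[
    {"tx": 0.29,"ty": 0.02,"tz": 0,"roll": 0,"gripper": 84},
    {"tx": 0.58,"ty": 0.035,"tz": -0.02,"roll": 0,"gripper": 84},
    {"tx": 0.87,"ty": 0.05,"tz": -0.05,"roll": 0,"gripper": 84},
    {"tx": 1.15,"ty": 0.07,"tz": -0.085,"roll": 0,"gripper": 84},
    {"tx": 1.43,"ty": 0.085,"tz": -0.145,"roll": 0,"gripper": 84},
    {"tx": 1.71,"ty": 0.1,"tz": -0.215,"roll": 0,"gripper": 84},
    {"tx": 1.945,"ty": 0.117,"tz": -0.29,"roll": 0,"gripper": 84},
    {"tx": 2.17,"ty": 0.13,"tz": -0.37,"roll": 0,"gripper": 84},
    {"tx": 2.35,"ty": 0.14,"tz": -0.44,"roll": 0,"gripper": 84},
    {"tx": 2.44,"ty": 0.147,"tz": -0.47,"roll": 0,"gripper": 84},
  ],
)

```text
t: 35.9
ee_pos: [614.6, 194.1, 132.0]
tcp_rot: [-180.0, -0.3, 3.7]
force: [1.5, -0.9, 4.2]
width: 91.7
```

```bash
python3 - <<'E'
from h import *
ang("s22")
im,d,P=see("wrist","w22")
g=cv2.cvtColor(im,cv2.COLOR_BGR2GRAY).astype(int)
print([np.round(proj(p,P)) for p in((558.3,188.5,3),(554.5,253.5,3),(562.2,123.6,3))])
for l in("mat_line","chart_edge","leg_foot"): print(l,[(round(x["score"],2),np.round(w("wrist",x["at"],P),1)) for x in tip_of("wrist",l)[:1]])
E
```

```text
leg_foot [639. 200.   6.]
leg_hinge [594. 197.  78.]
chart_handle [608. 194. 132.]
chart_edge [558. 191.   1.]
{'t': 36.2, 'ee_pos': [614.4, 194.1, 132.1], 'tcp_rot': [-180.0, -0.3, 3.7], 'force': [1.7, -1.0, 5.4], 'width': 91.6, 'joint_positions': [-19.5, 40.5, -1.0, 92.6, 0.9, 46.6, -107.2]}
chart_edge alpha 110.1 r 141 nom 138
leg_hinge alpha 112.0 r 57 nom 58
leg_foot alpha 111.9 r 127 nom 125
[array([313., 299.]), array([235., 299.]), array([391., 300.])]
mat_line [(0.68, array([559.4, 184.7,   5.6]))]
chart_edge []
leg_foot [(0.86, array([643.5, 195. ,   7.8]))]
```

Call:
jog_arm(
  steps=[
    {"tx": 0,"ty": 0,"tz": 0.02,"roll": 0,"gripper": 84},
    {"tx": 0,"ty": 0,"tz": 0.03,"roll": 0,"gripper": 94},
    {"tx": 0,"ty": 0,"tz": 0.03,"roll": 0,"gripper": 94},
    {"tx": 0,"ty": 0,"tz": 0.03,"roll": 0,"gripper": 94},
    {"tx": 0,"ty": 0,"tz": 0.03,"roll": 0,"gripper": 94},
    {"tx": 0,"ty": 0,"tz": 0.2,"roll": 0,"gripper": 94},
    {"tx": 0,"ty": 0,"tz": 0.5,"roll": 0,"gripper": 94},
    {"tx": 0,"ty": 0,"tz": 1.0,"roll": 0,"gripper": 94},
    {"tx": 0,"ty": 0,"tz": 2.0,"roll": 0,"gripper": 94},
    {"tx": 0,"ty": 0,"tz": 4.0,"roll": 0,"gripper": 94},
  ],
)

```text
t: 37.6
ee_pos: [610.5, 193.6, 231.0]
tcp_rot: [179.9, 0.2, 3.7]
force: [-0.4, 0.7, 1.0]
width: 93.9
```

```bash
python3 - <<'E'
from h import *
st()
im,d,P=pts("side",("leg_foot","leg_hinge","chart_handle","chart_edge","mat_line","petri_dish","tape_roll","marker_black"),"s23")
im,d,P=pts("wrist",("leg_foot","leg_hinge","chart_handle","chart_edge","mat_line"),"w23"); np.save("d23.npy",d)
print([np.round(proj(p,P),1).tolist() for p in((554.5,253.5,3),(562.2,123.6,3),(558.3,188.5,3),(613,191.8,130))])
g=cv2.cvtColor(im,cv2.COLOR_BGR2GRAY).astype(int)
hsv=cv2.cvtColor(im,cv2.COLOR_BGR2HSV); o=(hsv[...,0]<20)&(hsv[...,1]>130)&(hsv[...,2]>100)&(np.arange(480)[:,None]<330)&(abs(np.arange(640)-312)<100); rect(o,P,8)
for u in(262,270,355,362): print(u,g[225:330:1,u].tolist())
E
```

```text
{'t': 37.6, 'ee_pos': [610.5, 193.6, 231.0], 'tcp_rot': [179.9, 0.2, 3.7], 'force': [-0.4, 0.7, 1.0], 'width': 93.9, 'joint_positions': [-19.5, 34.3, -0.9, 87.1, 0.6, 58.8, -106.9]}
leg_foot [(0.68, [381.0, -427.4, -8.2]), (0.61, [638.7, 198.9, 7.5])]
leg_hinge [(0.94, [594.5, 197.7, 74.8]), (0.41, [428.4, 412.9, -1.9])]
chart_handle [(0.65, [614.0, 193.4, 130.4])]
chart_edge [(0.73, [560.1, 193.1, -0.6])]
mat_line [(0.55, [560.9, 190.2, 3.0])]
petri_dish [(0.86, [480.2, 185.4, 2.7]), (0.34, [543.9, 189.7, -0.6])]
tape_roll [(0.57, [569.5, 446.3, 6.0])]
marker_black [(0.57, [431.4, 411.4, -4.2])]
leg_foot [(0.95, [642.6, 190.3, 4.1])]
leg_hinge []
chart_handle [(0.65, [610.6, 196.1, 125.6])]
chart_edge []
mat_line [(0.9, [560.8, 188.0, 2.2])]
[[252.1, 257.3], [372.6, 257.9], [312.4, 257.6], [313.1, 241.2]]
[641.6 194.4] [ 9.  70.7] 3.7
262 [210, 210, 210, 210, 210, 210, 208, 173, 30, 32, 34, 37, 38, 43, 47, 50, 49, 45, 41, 38, 37, 35, 35, 31, 29, 34, 40, 71, 173, 239, 255, 255, 255, 255, 255, 255, 255, 255, 255, 255, 232, 214, 206, 206, 206, 206, 206, 206, 206, 206, 206, 205, 204, 20
[... 1092 characters left out ...]
 198, 197, 198, 198, 196, 197, 196, 197, 196, 196, 196, 196, 196, 196, 196, 196, 195, 196, 196, 196, 196, 196, 196, 196, 196, 196, 196, 196, 196, 196, 196, 195, 195, 195, 195, 195, 195, 195]
362 [135, 135, 136, 136, 136, 135, 134, 108, 29, 30, 32, 34, 38, 39, 42, 45, 43, 41, 41, 41, 39, 57, 53, 47, 35, 37, 40, 67, 188, 239, 255, 255, 255, 255, 255, 255, 255, 255, 255, 255, 242, 219, 198, 198, 198, 198, 198, 198, 198, 198, 198, 198, 197, 198, 198, 198, 198, 197, 198, 198, 198, 198, 198, 197, 197, 197, 197, 197, 197, 197, 197, 196, 196, 196, 196, 196, 196, 196, 196, 196, 195, 196, 196, 195, 196, 196, 196, 196, 196, 196, 195, 195, 195, 195, 195, 195, 195, 195, 195, 195, 195, 195, 195, 195, 194]
```

```bash
python3 - <<'E'
from h import *
st(); print(hand_in())
E
```

```text
{'t': 38.4, 'ee_pos': [611.7, 193.9, 230.7], 'tcp_rot': [180.0, 0.0, 3.7], 'force': [-0.4, -0.3, 1.0], 'width': 93.6, 'joint_positions': [-19.5, 34.3, -0.9, 87.1, 0.6, 58.6, -107.0]}
the job is handed in; nothing more can be done
None
```

The chart now stands on its open leg on the line behind the dish, colours towards the dish, with the gripper open and well clear. I handed it in at 38.4 s. One thing went wrong on the way: I dropped the chart once.

- **Opening the leg:** I gripped the orange foot bar by its ends and swung it up along its arc to the stop.
- **The drop:** my first try at tipping the chart up, with the handle bar pinched across, let the bar roll out of the fingertips. The chart fell back flat near the bench's front edge. Nothing left the bench and the leg stayed open.
- **Recovery:** I carried the chart back by the foot bar and regripped the handle bar by its ends. I tipped the chart up, using one quick forward swing, then carried it over, lowered the edge onto the line, leaned it back and let go.

Last checks, after letting go:

| Check | Measured | Wanted |
|---|---|---|
| Foot position (x, y) | (641.6, 194.4) mm | about (641, 193.4) mm |
| Yaw | 3.7° | 3.4° (the line) |
| Lean, before release | 110–112° | 110° |
| Dish (x, y), side camera | (480, 185) mm | (481, 184) mm at the start |

- **Edge on the line:** when it first touched down, the wrist camera showed the lower edge within about 0.5 mm of the line's middle. After release the side camera put it 1–2 mm off, within its own error.
- **Readings that disagreed:** the side camera gave the foot's x about 3 mm less than the wrist camera did, and its first answer for the foot was the phone, which I discarded.
- **Other things:** the tape roll and marker read where they started. I did not re-measure the flask, phone or dropper bottle; the arm did not work near them.

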